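Crank the length stop to its marker

TASK

Pick up the loose crank that has the square hole in its hub (blue grip), fit it fully home on the square shaft of the green length-stop gearbox, and wind it clockwise (seen from above) until the stop's red pointer stands over the green marker plate. Move the stop only by the crank, leave the crank sitting on the shaft when you let go, and leave the other crank (red grip, round hole) where it lies.

Things in the scene. Friction and masses are not known exactly. Their poses are not given: they have to be found in the camera images.
- crank_grip (a point): Middle of the upright grip of the crank: a blue cylinder 25 mm across, 60 high (16 to 76 mm above the crank's underside, this point 46). Site is fixed to the crank, x level from hub to grip, z up. The grip turns stiffly on its pin (0.03 N m): carried smoothly the crank keeps its direction; in winding the hand need not turn round with it. The crank weighs 0.25 to 0.35 kg.
- crank_socket (a point): Middle of the square hole at the underside of the crank's light metal hub (40 x 40, 30 high), 65 mm in -x and 46 below crank_grip, same axes. The hole, 20 x 20 mm, sides along x and y, goes right through. A flat arm, 22 wide and 12 high, flush with the underside, joins hub and grip. The crank lies flat on the table.
- shaft_seat (a point): On the axis of the upright square steel shaft, on top of its brass collar (36 mm across), 72 mm above the table; crank_socket lies here when fully home. Shaft 16 x 16 mm, sides along x and y (any quarter turn of the crank fits, about 15 degrees to spare), 48 tall, its top 12 mm tapered. Turns clockwise only from the start, about 0.12 N m (2 N at the grip), stays where left.
- machine: The length stop, fixed: green gearbox 110 x 110 mm, top 60 above the table, and behind it (+x) an aluminium rail 320 mm long along y. Origin on the table under the shaft's axis. The middle of the rail is 125 mm in +x, its white scale strip 172 mm.
- stop: Blue stop carriage, 70 x 50 mm, on the rail, its top 80 mm above the table; origin 8 mm above the middle of its red pointer (5 mm wide, 36 long), 56 above the table. One full clockwise turn of the shaft moves it 50 mm to the robot's right (-y of the machine), towards the marker; it starts 65 to 95 mm from it (1.3 to 1.9 turns).
- marker: Green plate 30 mm long along the rail (its y), 26 wide, 6 thick, fixed on the white scale strip under the pointer's path; origin at the middle of its underside. The stop comes from its +y side.
- other_crank: The other crank, the same shape with a red grip and a round 12 mm hole that does not fit; to be left alone. Origin under the middle of its hub.
Not all that is in view belongs to the job. What is shaped like the part that bears crank_grip but turquoise or yellow is not meant.

How it is judged:
On the way, in this order (a step that is already met when the one before it is completed fails the run):
1. the crank is fully home on the square shaft (horizontal distance between crank_socket and shaft_seat below 0.009 m and z of crank_socket in the frame of shaft_seat below 0.008 m and angle between crank_socket's own z axis and vertical below 0.2 rad and distance of stop from where it was at the start of the episode below 0.03 m), for 0.2 s.
2. with the crank on the shaft, the stop has been wound along (horizontal distance between crank_socket and shaft_seat below 0.009 m and z of crank_socket in the frame of shaft_seat below 0.015 m and distance of stop from where it was at the start of the episode above 0.035 m), for 0.02 s.
At the end, for the whole second after the job is handed in: The pointer's middle is over the green plate (within 16 mm of the plate's middle along the rail) and still, and the crank sits on the shaft, upright, its underside within 8 mm of the collar (y of stop in the frame of marker between -0.016 and 0.016 m and horizontal distance between crank_socket and shaft_seat below 0.009 m and z of crank_socket in the frame of shaft_seat below 0.008 m and angle between crank_socket's own z axis and vertical below 0.2 rad and linear speed of stop below 0.01 m/s); the robot touches nothing.
It fails at once if the stop is pushed by the hand instead of the crank (contact force between any of the fingers, the arm and stop above 4 N).
It fails at once if the other crank is moved from where it lies (more than 30 mm) (distance of other_crank from where it was at the start of the episode above 0.03 m).
It also fails if it takes over 72 s, if anything falls off the work surface, if the arm or the gripper's body presses on something with over 40 N, if the wrist force passes 120 N, or if a joint passes its speed limit or range.

ROBOT

A 6-joint arm with a two-finger parallel gripper is mounted at the origin on the work surface. World frame = base frame: x ahead of the robot, y to its left, z up, the work surface at z = 0. Lengths are in m, angles in rad, forces in N, time in s.
With the tool pointing down it reaches from about 0.375 to 0.9 m from the base axis. Payload 3.1 kg.
Tool frame: the origin (TCP) lies on the front face of the gripper's body, between the roots of the fingers; the fingertips stand 70 mm ahead of it and the grasp point (between the pads) lies 51 mm ahead of it; z points along the fingers, y is the direction in which the jaws open and shut (so a half turn about z gives the same grasp; the last joint's range is limited). The gripper opens to 87 mm and grips with 3 to 60 N. Pads are 19 mm wide; open, the fingers measure 117 mm over their backs; the gripper's body (75 mm by 190 mm) begins 51 mm behind the grasp point.
Start: joints at [0.954, 0.527, 1.433, -0, 1.181, -0.178], TCP at [0.265, 0.566, 0.292] pointing down, gripper open.
Joint ranges: [-3.08, 3.08], [-0.75, 2.2], [0.22, 2.44], [-1.43, 4.57], [0, 2.65], [-2.85, 2.85]. Speed limits (rad/s): [2.79, 2.79, 3.14, 3.14, 3.14, 3.14].

INTERFACE

Orientations are given as a rotation vector (axis times angle).
In Python, from bench import manip gives the robot as it stands. The module is installed in compiled form; this text tells all that it offers.
- The arm moves only by the shell command python3 -m handwheel 'ROWS' [FORCE]. ROWS is JSON, a list of rows, each a list of 7 numbers: the turn, a rotation vector about the tool's x, y, z in degrees, then the shift along the tool's x, y, z in mm, then the opening in per cent of the stroke, from 0 (shut) to 100 (fully open). In form: [[rx, ry, rz, tx, ty, tz, grip], ...]. A call has 1 to 5 rows; each row shifts and turns the pose as measured when the row begins, along the tool's axes as they then stand; what a row does not reach is not made up. A row lasts 1/12 s, in which the tool goes at most 41.7 mm and 7.16 degrees, less where a joint would pass 70% of its speed; a pose out of reach is approached as far as the arm can. A call is refused whole if a number of a shift passes 41.7 or a number of a turn 7.16, either way. A call with a gripper value outside its range is refused whole. The fingers move at their own pace and stop on an object; FORCE is the grip in N (left out, the last holds). Time passes only in rows, so rows that do not move let the fingers close. It gives the time, the measured TCP pose, the force and the opening at its end, in the units of the state.
- manip.sense(): the state, without advancing time (a new reading comes with each control period).
- manip.snapshot(name): name is "side" or "top"; returns the picture (400x640x3 uint8, red, green, blue); there is no depth.
- manip.calibration(name): a dict with "K" (3x3 intrinsics, pixels), "R" (3x3) and "t" (3): a world point X has camera coordinates R X + t. Camera axes: x right, y down, z forward; pixel columns grow to the right and rows downward; lengths in m; the calibration is good to about 2 mm. A picture is of the moment at which its call begins. calibration takes no time and is no camera call.
- manip.sign_off(): hands the job in, once; it reports no verdict.
The state is a dict: "t": time; "joint_pos": joint angles; "joint_vel": joint speeds; "joint_torque": joint torques, N m; "ee_pos": TCP position; "tcp_rot": TCP orientation; "force": force on the tool from outside, world axes, zero at the start; "moment": the same for the moment, N m; "grip_width": opening from 0.0 (shut) to 1.0 (fully open).
Only numpy, scipy, OpenCV 4.12 (cv2) and the standard library are available. Lean on these libraries where they do the work, as an engineer would, in place of code of your own. Each camera call takes 0.05 s, during which the arm holds its last target.

## Working session

There is one attempt and no reset: what is moved stays moved. The work goes in short steps, Python scripts to look and compute and a shell command to move; the robot and the scene stay as the last step left them, time stands still between calls to the robot, and variables do not carry over. Pictures are saved under pics/ and viewed, and the job is handed in when it is done.

```bash
mkdir -p pics; ls; python3 - <<'E'
from bench import manip
import cv2,json
for n in("side","top"):
    im=manip.snapshot(n); cv2.imwrite(f"pics/{n}0.png",im[:,:,::-1])
    c=manip.calibration(n); print(n,c)
print(manip.sense())
E
```

```text
pics
side {'K': array([[450.11039826,   0.        , 316.7987035 ],
       [  0.        , 450.11039826, 208.57705285],
       [  0.        ,   0.        ,   1.        ]]), 'R': array([[ 0.95331199, -0.30191978, -0.0063796 ],
       [-0.21578703, -0.66626479, -0.71381173],
       [ 0.21126338,  0.68186191, -0.70030859]]), 't': array([-0.52030228,  0.14225272,  1.04597114])}
top {'K': array([[433.45372602,   0.        , 327.34462359],
       [  0.        , 433.45372602, 208.66983548],
       [  0.        ,   0.        ,   1.        ]]), 'R': array([[ 0.00590082, -0.99990186,  0.01270652],
       [-0.99700378, -0.00686282, -0.07704783],
       [ 0.07712747, -0.0122138 , -0.99694643]]), 't': array([-0.03836609,  0.53466851,  1.01402394])}
{'t': 0.1, 'joint_pos': array([ 9.53516809e-01,  5.28379649e-01,  1.43377672e+00, -1.24187508e-06,
        1.18141239e+00, -1.78496803e-01]), 'joint_vel': array([-1.40658246e-06, -1.78118984e-03, -3.57301801e-03, -5.17174676e-04,
       -9.20565143e-04, -1.77125281e-03]), 'joint_torque': array([-7.34501100e-05, -4.40985096e+01, -1.77149910e+01,  6.34705159e-02,
        5.33892796e-02, -3.67372684e-05]), 'ee_pos': array([0.265184  , 0.56536797, 0.29136459]), 'tcp_rot': array([-6.83555015e-01, -3.06554156e+00,  2.86157935e-03]), 'force': array([ 0.23112146, -0.12019914,  0.11893652]), 'moment': array([ 0.07767994, -0.01387452,  0.04078759]), 'grip_width': 0.9998390170661762}
```

View pics/side0.png

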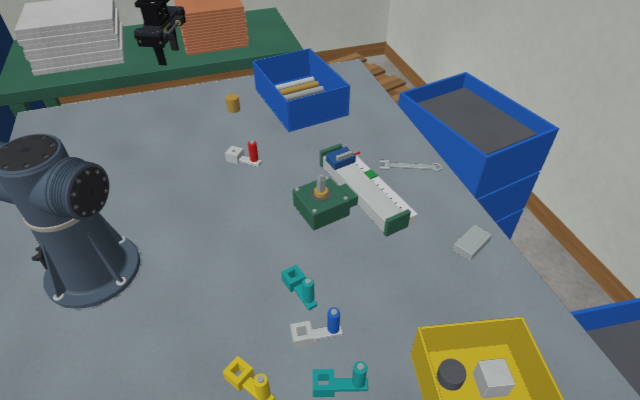

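View pics/top0.png

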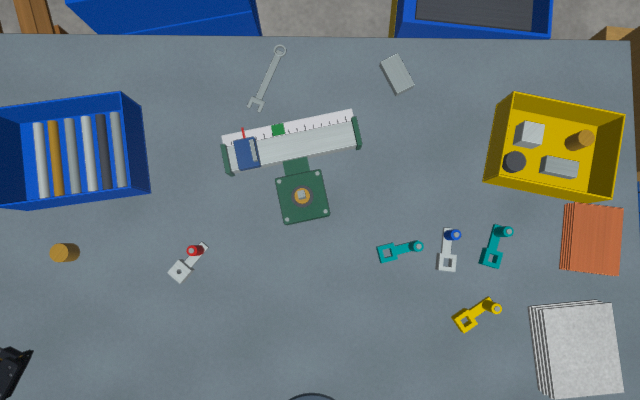

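Candidates in the top view:
- Light hub with blue grip at (450,248): this matches the description.
- Red grip at (188,262): the other crank, to be left alone.
- Turquoise at (400,250) and (496,246), and yellow at (478,315): decoys.

I choose the blue grip and check it in close crops.

```bash
python3 - <<'E'
import cv2,numpy as np
t=cv2.imread("pics/top0.png");s=cv2.imread("pics/side0.png")
def crop(im,x,y,w,h,k,n):
    cv2.imwrite(n,cv2.resize(im[y:y+h,x:x+w],None,fx=k,fy=k,interpolation=cv2.INTER_CUBIC))
crop(t,420,215,60,70,8,"pics/c1.png")
crop(t,210,100,160,130,5,"pics/c2.png")
crop(s,280,140,140,100,5.5,"pics/c3.png")
crop(s,280,295,80,60,8,"pics/c4.png")
E
```

```text
(no output)
```

View pics/c1.png

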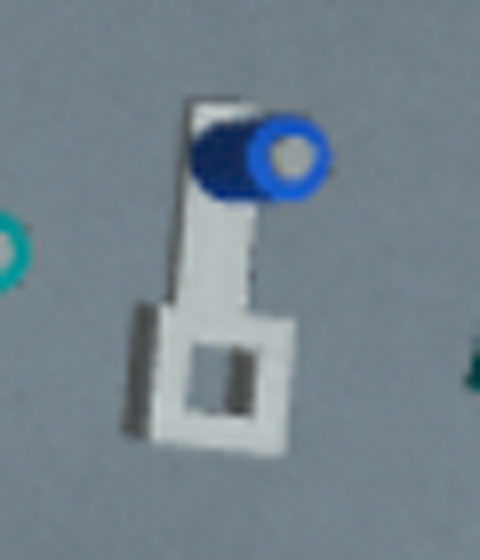

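View pics/c2.png

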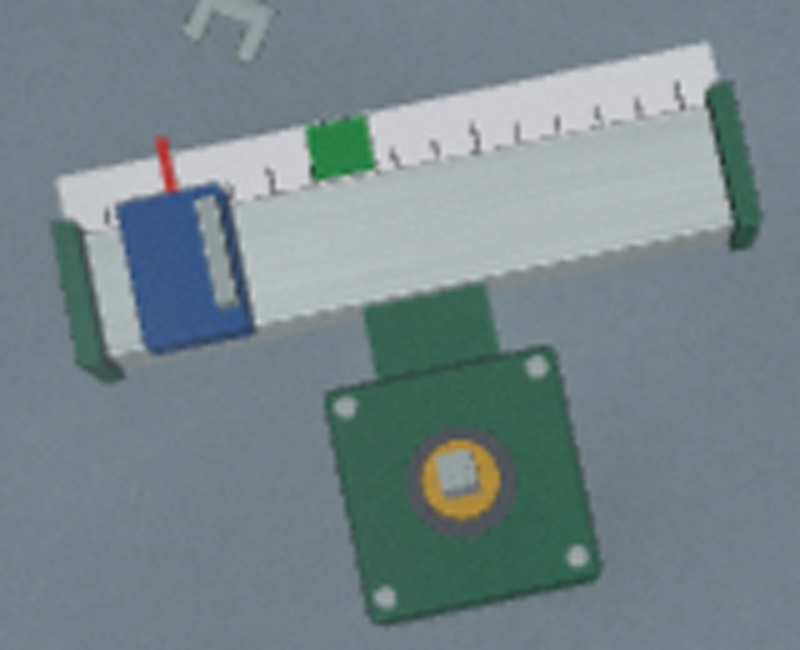

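View pics/c3.png

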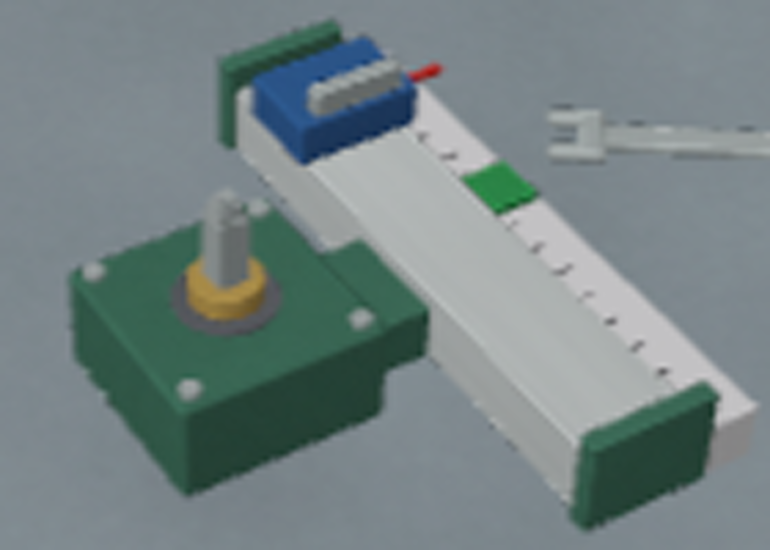

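View pics/c4.png

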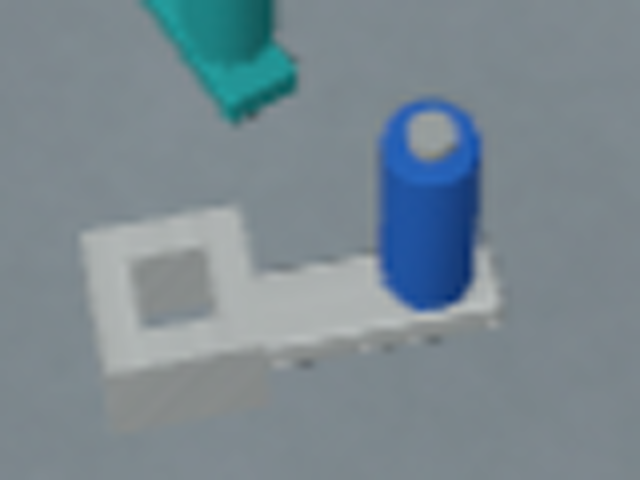

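```bash
cat > h.py <<'E'
from bench import manip
import numpy as np,cv2
C={n:manip.calibration(n) for n in("side","top")}
def ray(n,u,v,z):
    c=C[n];R,t=c["R"],c["t"];o=-R.T@t
    d=R.T@np.linalg.solve(c["K"],[u,v,1.]);return o+d*(z-o[2])/d[2]
def proj(n,X):
    c=C[n];p=c["K"]@(c["R"]@np.array(X)+c["t"]);return p[:2]/p[2]
def cp(n,ox,oy,k,pts,z):
    return np.array([ray(n,ox+(u+.5)/k-.5,oy+(v+.5)/k-.5,z) for u,v in pts])
E
python3 - <<'E'
from h import *
np.set_printoptions(precision=4,suppress=True)
T=lambda p,z:cp("top",420,215,8,p,z); S=lambda p,z:cp("side",280,295,8,p,z)
M=lambda p,z:cp("top",210,100,5,p,z); N=lambda p,z:cp("side",280,140,5.5,p,z)
for nm,g,h in(("top",T([(293,157)],.076)[0],T([(160,303),(297,320),(285,456),(150,440)],.03).mean(0)),("side",S([(431,133)],.076)[0],S([(82,235),(240,207),(255,345),(105,373)],.03).mean(0))):
    d=g-h;print(nm,"grip",g,"hub",h,np.hypot(d[0],d[1]),np.degrees(np.arctan2(d[1],d[0])))
print("gripbase",T([(227,160)],.016))
c=T([(160,303),(297,320),(285,456),(150,440)],.03);print("hub sides",np.linalg.norm(np.diff(c[[0,1,2,3,0]],axis=0),axis=1),np.degrees(np.arctan2(*(c[0]-c[3]+c[1]-c[2])[[1,0]])))
print("shaft top",M([(457,468)],.12),N([(228,200)],.12)); print("collar",M([(461,480)],.072),N([(227,283)],.072))
c=M([(327,395),(550,348),(600,572),(375,622)],.06);print("box",c.mean(0),np.linalg.norm(np.diff(c[[0,1,2,3,0]],axis=0),axis=1))
e=(c[0]-c[3]+c[1]-c[2]);th=np.arctan2(e[1],e[0]);print("machine yaw",np.degrees(th))
ex=np.array([np.cos(th),np.sin(th)]);ey=np.array([-ex[1],ex[0]])
for zp in(.04,.048):
  p=M([(166,165)],zp)[0];print("pointer",p,(p-c.mean(0))[:2]@ex,(p-c.mean(0))[:2]@ey)
for zp in(.03,.04):
  p=M([(307,127),(368,116),(375,170),(315,180)],zp);q=p.mean(0);print("marker",q,(q-c.mean(0))[:2]@ex,(q-c.mean(0))[:2]@ey,np.linalg.norm(p[1]-p[0]))
E
```

```text
top grip [ 0.4748 -0.3256  0.076 ] hub [ 0.4103 -0.3181  0.03  ] 0.06500316331583257 -6.617133627149962
side grip [ 0.4782 -0.3219  0.076 ] hub [ 0.4124 -0.317   0.03  ] 0.06604884031666339 -4.31659178196836
gripbase [[ 0.475  -0.3244  0.016 ]]
hub sides [0.0407 0.04   0.04   0.0402] -5.532999194557956
shaft top [[0.5604 0.0234 0.12  ]] [[0.5642 0.0214 0.12  ]]
collar [[0.5603 0.0239 0.072 ]] [[0.5633 0.0199 0.072 ]]
box [0.5599 0.0235 0.06  ] [0.1051 0.1063 0.1055 0.1072]
machine yaw 12.777993804085266
pointer [0.7128 0.1667 0.04  ] 0.18082080502641845 0.10581551884873314
pointer [0.7108 0.1652 0.048 ] 0.1785046885718768 0.10480966122264204
marker [0.7243 0.0849 0.03  ] 0.17393998932250251 0.023529545540967 0.029690007026226862
marker [0.7217 0.0839 0.04  ] 0.17114044188487174 0.023089184892705467 0.029399671468564793
```

```bash
cat >> h.py <<'E'
from scipy.spatial.transform import Rotation as Ro
np.set_printoptions(precision=4,suppress=True)
def go(target=None,yaw=None):
    """remaining shift (mm) in current tool axes; yaw = wanted world heading (deg) of tool y, mod 180"""
    s=manip.sense();R=Ro.from_rotvec(s["tcp_rot"]).as_matrix();p=s["ee_pos"]
    h=np.degrees(np.arctan2(R[1,1],R[0,1]))
    print("t",round(s["t"],2),"tcp",p,"grasp",p+.051*R[:,2],"yhead %.1f"%h,"tilt(xy of z)",R[:2,2],"F",s["force"].round(1),"w %.3f"%s["grip_width"],"j6 %.2f"%s["joint_pos"][5])
    if yaw is not None:
        d=(yaw-h+90)%180-90; print("tool rz needed %.1f"%(-d))
    if target is not None:
        print("shift tool mm",(R.T@(np.array(target)-p)*1000).round(1))
        # corrective tilt to point down, tool axes
        e=np.cross(R[:,2],[0,0,-1]);print("tilt fix deg",np.degrees(R.T@e).round(2))
E
python3 - <<'E'
from h import *
go((.476,-.324,.25),-5.5)
E
```

```text
t 0.1 tcp [0.2652 0.5654 0.2914] grasp [0.2651 0.5653 0.2404] yhead 64.9 tilt(xy of z) [-0.0011 -0.0016] F [ 0.2 -0.1  0.1] w 1.000 j6 -0.18
tool rz needed 70.4
shift tool mm [-568.7 -715.5   42.6]
tilt fix deg [-0.11 -0.02 -0.  ]
```

```bash
python3 -m handwheel '[[0,0,7.1,0,0,0,100],[0,0,7.1,0,0,0,100],[0,0,7.1,0,0,0,100],[0,0,7.1,0,0,0,100],[0,0,7.1,0,0,0,100]]' 30; python3 -m handwheel '[[0,0,7.1,0,0,0,100],[0,0,7.1,0,0,0,100],[0,0,7.1,0,0,0,100],[0,0,7.1,0,0,0,100],[0,0,7.1,0,0,0,100]]'; python3 - <<'E'
from h import *
go((.476,-.324,.25),-5.5)
E
```

```text
t: 0.52
ee_pos: [0.2641, 0.5639, 0.2883]
tcp_rot: [-1.6, -2.703, 0.013]
force: [0.2, -0.8, -0.3]
grip_width: 0.997
t: 0.93
ee_pos: [0.2631, 0.5624, 0.2852]
tcp_rot: [2.351, 2.078, -0.023]
force: [-0.4, 0.3, -0.4]
grip_width: 0.998
t 0.93 tcp [0.2631 0.5624 0.2852] grasp [0.2626 0.5618 0.2342] yhead -7.1 tilt(xy of z) [-0.0087 -0.0124] F [-0.4  0.3 -0.4] w 0.998 j6 1.08
tool rz needed -1.6
shift tool mm [-853.1  320.4   44.3]
tilt fix deg [-0.41  0.77  0.  ]
```

```bash
for i in 1 2; do :; done; python3 -m handwheel '[[0,0,0,-38,14,0,100],[0,0,0,-38,14,0,100],[0,0,0,-38,14,0,100],[0,0,0,-38,14,0,100],[0,0,0,-38,14,0,100]]' >/dev/null; python3 -m handwheel '[[0,0,0,-38,14,0,100],[0,0,0,-38,14,0,100],[0,0,0,-38,14,0,100],[0,0,0,-38,14,0,100],[0,0,0,-38,14,0,100]]'; python3 - <<'E'
from h import *
go((.476,-.324,.25),-5.5)
E
```

```text
t: 1.77
ee_pos: [0.3536, 0.1627, 0.2842]
tcp_rot: [2.342, 2.093, -0.021]
force: [1.6, -0.3, -0.0]
grip_width: 1.0
t 1.77 tcp [0.3536 0.1627 0.2842] grasp [0.3532 0.1623 0.2332] yhead -6.4 tilt(xy of z) [-0.0095 -0.0093] F [ 1.6 -0.3 -0. ] w 1.000 j6 0.27
tool rz needed -0.9
shift tool mm [-469.6  176.3   37.6]
tilt fix deg [-0.48  0.59 -0.  ]
```

```bash
python3 -m handwheel '[[-0.3,0.3,-0.5,-38,15,2,80],[-0.3,0.3,-0.4,-38,15,2,80],[0,0,0,-38,15,2,80],[0,0,0,-38,15,2,80],[0,0,0,-38,15,2,80]]' >/dev/null; python3 -m handwheel '[[0,0,0,-38,15,3,70],[0,0,0,-38,15,3,70],[0,0,0,-38,15,3,70],[0,0,0,-38,15,3,70],[0,0,0,-38,15,3,70]]'; python3 -m handwheel '[[0,0,0,-36,12,3,70],[0,0,0,-25,8,1,70],[0,0,0,-10,3,0,70],[0,0,0,0,0,0,70]]'; python3 - <<'E'
from h import *
go((.476,-.324,.2),-5.5)
E
```

```text
t: 2.6
ee_pos: [0.4609, -0.2394, 0.259]
tcp_rot: [-2.329, -2.107, -0.006]
force: [1.3, 0.2, 0.3]
grip_width: 0.704
t: 2.93
ee_pos: [0.4781, -0.3251, 0.2525]
tcp_rot: [2.336, 2.096, 0.005]
force: [0.5, 0.3, -0.2]
grip_width: 0.701
t 2.93 tcp [ 0.4781 -0.3251  0.2525] grasp [ 0.4783 -0.3251  0.2015] yhead -6.2 tilt(xy of z) [ 0.0046 -0.0008] F [ 0.5  0.3 -0.2] w 0.701 j6 -0.68
tool rz needed -0.7
shift tool mm [ 0.9 -2.4 52.5]
tilt fix deg [0.26 0.02 0.  ]
```

```bash
python3 -m handwheel '[[0.2,0,-0.5,1,-2,30,70],[0,0,0,0,0,35,70],[0,0,0,0,0,25,70],[0,0,0,0,0,5,70]]'; python3 - <<'E'
from h import *
go((.476,-.324,.097),-5.5)
for n,(x,y,w,h) in {"side":(260,230,160,130),"top":(390,180,130,110)}.items():
    im=manip.snapshot(n);cv2.imwrite(f"pics/{n}1.png",cv2.resize(im[y:y+h,x:x+w,::-1],None,fx=4.5,fy=4.5,interpolation=cv2.INTER_CUBIC))
E
```

```text
t: 3.27
ee_pos: [0.4767, -0.3202, 0.158]
tcp_rot: [2.325, 2.107, 0.003]
force: [-0.8, 0.6, -0.2]
grip_width: 0.701
t 3.27 tcp [ 0.4767 -0.3202  0.158 ] grasp [ 0.477  -0.3203  0.107 ] yhead -5.6 tilt(xy of z) [ 0.0043 -0.0015] F [-0.8  0.6 -0.2] w 0.701 j6 -0.69
tool rz needed -0.1
shift tool mm [-3.8 -0.6 61. ]
tilt fix deg [0.25 0.06 0.  ]
```

View pics/side1.png

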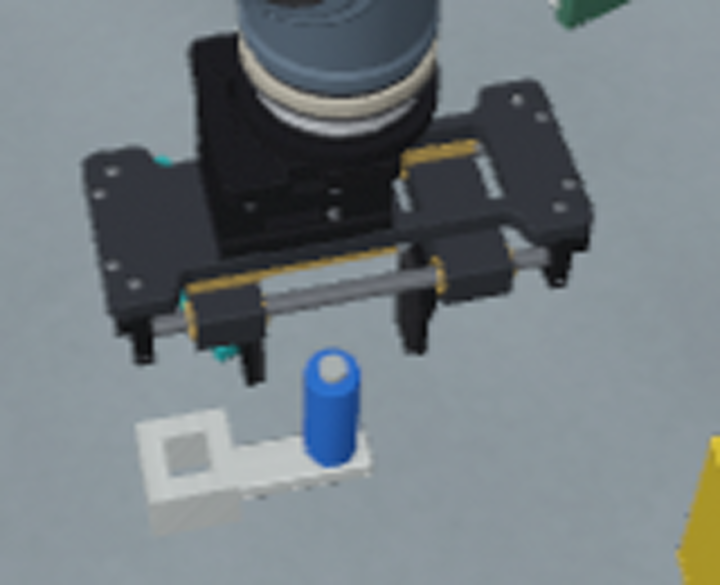

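View pics/top1.png

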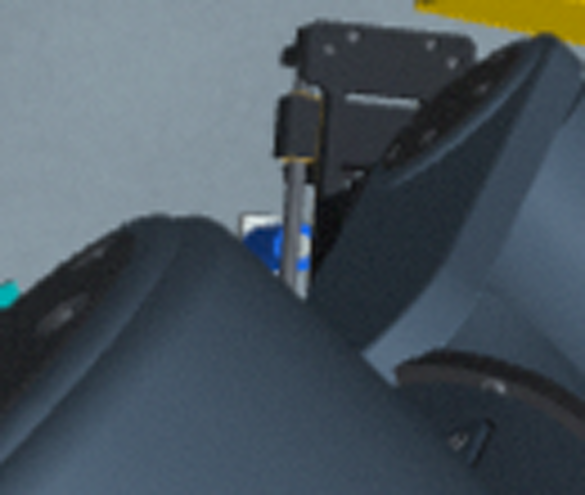

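The fingers straddle the blue grip (side picture, grip top at about (297,312) in the full frame), with the hub to its left. I go down and close.

```bash
python3 -m handwheel '[[0.2,0,0,-4,-0.5,20,70],[0,0,0,-0.5,0,20,70],[0,0,0,-0.5,0,16,70],[0,0,0,0,0,4,70]]'; python3 - <<'E'
from h import *
go((.476,-.324,.097),-5.5)
E
```

```text
t: 3.7
ee_pos: [0.4814, -0.3259, 0.1076]
tcp_rot: [2.309, 2.102, 0.002]
force: [-0.4, 0.5, 0.1]
grip_width: 0.701
t 3.7 tcp [ 0.4814 -0.3259  0.1076] grasp [ 0.4821 -0.3266  0.0566] yhead -5.4 tilt(xy of z) [ 0.0133 -0.013 ] F [-0.4  0.5  0.1] w 0.701 j6 -0.69
tool rz needed 0.1
shift tool mm [ 1.5 -5.7 10.5]
tilt fix deg [ 0.83  0.67 -0.  ]
```

```bash
python3 -m handwheel '[[0.9,0.7,0,1,-4,8,70],[0,0,0,0,0,2,70],[0,0,0,0,0,0,70]]'; python3 - <<'E'
from h import *
go((.476,-.324,.097),-5.5)
E
```

```text
t: 3.95
ee_pos: [0.479, -0.3243, 0.1006]
tcp_rot: [2.32, 2.116, -0.0]
force: [-0.5, -0.7, 0.6]
grip_width: 0.7
t 3.95 tcp [ 0.479  -0.3243  0.1006] grasp [ 0.4791 -0.3244  0.0496] yhead -5.3 tilt(xy of z) [ 0.0009 -0.0013] F [-0.5 -0.7  0.6] w 0.700 j6 -0.70
tool rz needed 0.2
shift tool mm [ 0.  -3.   3.6]
tilt fix deg [0.06 0.07 0.  ]
```

```bash
python3 -m handwheel '[[0,0,0,0,-2.5,4,45],[0,0,0,0,0,0,28],[0,0,0,0,0,0,15],[0,0,0,0,0,0,10],[0,0,0,0,0,0,5]]' 40; python3 -m handwheel '[[0,0,0,0,0,0,5],[0,0,0,0,0,0,5]]'; python3 - <<'E'
from h import *
go((.476,-.324,.097),-5.5)
E
```

```text
t: 4.37
ee_pos: [0.4775, -0.325, 0.0997]
tcp_rot: [2.316, 2.112, 0.0]
force: [-0.1, -0.6, 0.2]
grip_width: 0.408
t: 4.53
ee_pos: [0.4774, -0.3251, 0.1]
tcp_rot: [2.316, 2.112, -0.0]
force: [-0.1, -0.9, -0.1]
grip_width: 0.281
t 4.53 tcp [ 0.4774 -0.3251  0.1   ] grasp [ 0.4777 -0.3254  0.049 ] yhead -5.3 tilt(xy of z) [ 0.0048 -0.0054] F [-0.1 -0.9 -0.1] w 0.281 j6 -0.70
tool rz needed 0.2
shift tool mm [ 1.  -1.5  3. ]
tilt fix deg [0.3  0.28 0.  ]
```

```bash
python3 -m handwheel '[[0,0,0,0,0,0,5],[0,0,0,0,0,-5,5],[0,0,0,0,0,-12,5],[0,0,0,0,0,-18,5],[0,0,0,0,0,-20,5]]'; python3 -m handwheel '[[0.2,0.2,0,0,0,-25,5],[0,0,0,0,0,-25,5],[0,0,0,0,0,-18,5],[0,0,0,0,0,-8,5],[0,0,0,0,0,0,5]]';python3 - <<'E'
from h import *
go((.476,-.324,.217),12.8)
im=manip.snapshot("side");cv2.imwrite(f"pics/side2.png",im[:,:,::-1])
im=manip.snapshot("top");cv2.imwrite(f"pics/top2.png",im[:,:,::-1])
E
```

```text
t: 4.95
ee_pos: [0.4748, -0.3225, 0.1528]
tcp_rot: [-2.318, -2.113, 0.0]
force: [0.5, -0.1, -2.5]
grip_width: 0.282
t: 5.37
ee_pos: [0.4755, -0.3227, 0.2384]
tcp_rot: [-2.319, -2.113, -0.002]
force: [0.0, -0.8, -3.6]
grip_width: 0.279
t 5.37 tcp [ 0.4755 -0.3227  0.2384] grasp [ 0.4754 -0.3225  0.1874] yhead -5.3 tilt(xy of z) [-0.0021  0.0039] F [ 0.  -0.8 -3.6] w 0.279 j6 -0.70
tool rz needed -18.1
shift tool mm [-1.3  0.7 21.4]
tilt fix deg [-0.14 -0.21 -0.  ]
```

View pics/side2.png

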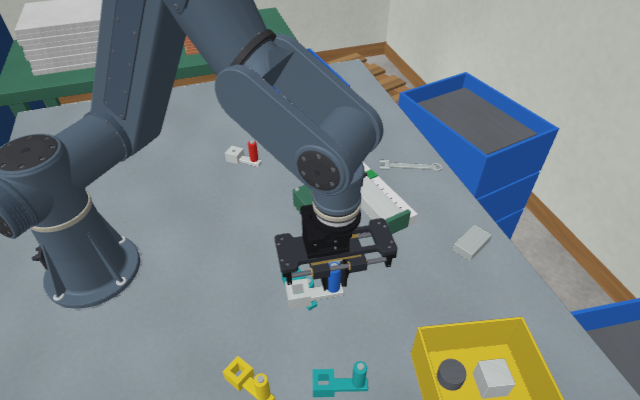

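```bash
python3 -m handwheel '[[0,0,-2,3,2,0,5],[0,0,-3,7,5,-1,5],[0,0,-4,11,8,-1,5],[0,0,-4,15,11,-1,5],[0,0,-3,18,13,-1,5]]' >/dev/null; python3 -m handwheel '[[0,0,-2,20,14,-1,5],[0,0,0,20,14,-1,5],[0,0,0,20,14,-1,5],[0,0,0,20,14,-1,5],[0,0,0,20,14,-1,5]]';python3 - <<'E'
from h import *
go((.6264,.0364,.245),12.8)
E
```

```text
t: 6.3
ee_pos: [0.5508, -0.1475, 0.2285]
tcp_rot: [-1.93, -2.426, 0.002]
force: [-0.1, -0.1, -2.1]
grip_width: 0.278
t 6.3 tcp [ 0.5508 -0.1475  0.2285] grasp [ 0.5491 -0.1462  0.1776] yhead 13.0 tilt(xy of z) [-0.0331  0.025 ] F [-0.1 -0.1 -2.1] w 0.278 j6 -0.69
tool rz needed 0.2
shift tool mm [162.7 114.5 -14.3]
tilt fix deg [-1.53 -1.82 -0.  ]
```

```bash
python3 -m handwheel '[[-0.6,-0.6,0,20,14,-5,5],[-0.6,-0.6,0,20,14,-5,5],[-0.5,-0.5,0,20,14,-4,5],[-0.3,-0.3,0,20,14,-3,5],[-0.1,-0.1,0,20,14,-2,5]]';python3 - <<'E'
from h import *
go((.6264,.0364,.245),12.8)
E
```

```text
t: 6.72
ee_pos: [0.5936, -0.0272, 0.2378]
tcp_rot: [-1.952, -2.451, 0.003]
force: [0.4, 0.1, -3.0]
grip_width: 0.278
t 6.72 tcp [ 0.5936 -0.0272  0.2378] grasp [ 0.5932 -0.027   0.1868] yhead 12.9 tilt(xy of z) [-0.008   0.0036] F [ 0.4  0.1 -3. ] w 0.278 j6 -0.46
tool rz needed 0.1
shift tool mm [54.7 46.2 -7.2]
tilt fix deg [-0.4  -0.31  0.  ]
```

```bash
python3 -m handwheel '[[-0.3,-0.2,0,18,14,-4,5],[-0.2,-0.2,0,15,13,-3,5],[0,0,0,10,10,-1,5],[0,0,0,5,4,0,5],[0,0,0,0,0,0,5]]';python3 - <<'E'
from h import *
go((.6264,.0364,.245),12.8)
for n,(x,y,w,h) in {"side":(250,100,170,130),"top":(230,130,150,120)}.items():
    im=manip.snapshot(n);cv2.imwrite(f"pics/{n}3.png",cv2.resize(im[y:y+h,x:x+w,::-1],None,fx=4.5,fy=4.5,interpolation=cv2.INTER_CUBIC))
E
```

```text
t: 7.13
ee_pos: [0.6207, 0.0375, 0.2367]
tcp_rot: [-1.943, -2.453, 0.01]
force: [-1.0, -1.1, -3.7]
grip_width: 0.277
t 7.13 tcp [0.6207 0.0375 0.2367] grasp [0.62   0.0376 0.1857] yhead 13.3 tilt(xy of z) [-0.0139  0.0027] F [-1.  -1.1 -3.7] w 0.277 j6 -0.35
tool rz needed 0.5
shift tool mm [-2.3  5.2 -8.4]
tilt fix deg [-0.74 -0.33  0.  ]
```

View pics/side3.png

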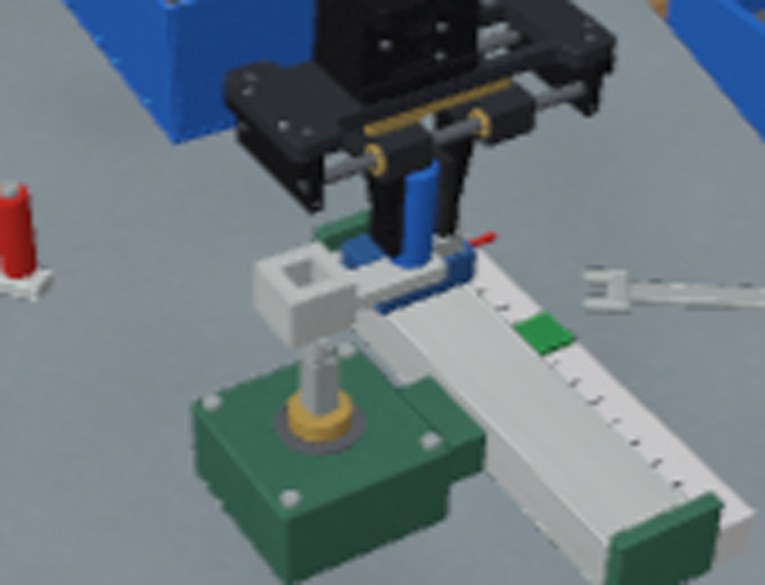

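View pics/top3.png

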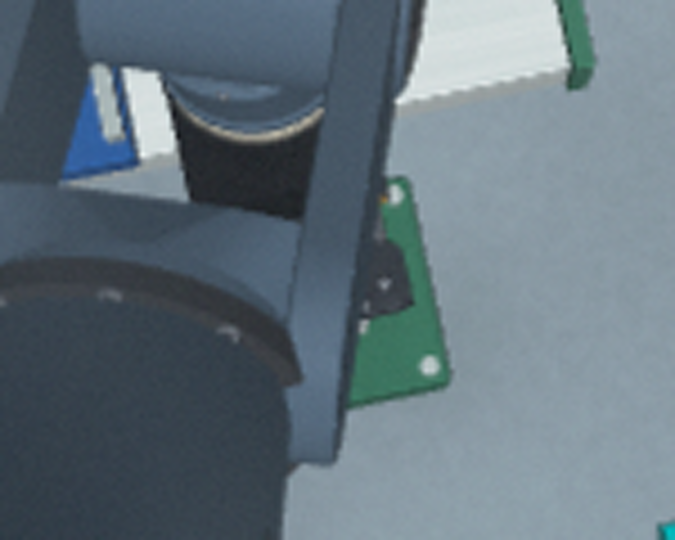

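```bash
cat >> h.py <<'E'
def shot(n,x,y,w,h,k,name):
    im=manip.snapshot(n);cv2.imwrite(f"pics/{name}_full.png",im[:,:,::-1]);cv2.imwrite(f"pics/{name}.png",cv2.resize(im[y:y+h,x:x+w,::-1],None,fx=k,fy=k,interpolation=cv2.INTER_CUBIC))
E
python3 - <<'E'
from h import *
shot("side",295,130,65,70,8,"s4")
E
```

```text
(no output)
```

View pics/s4.png

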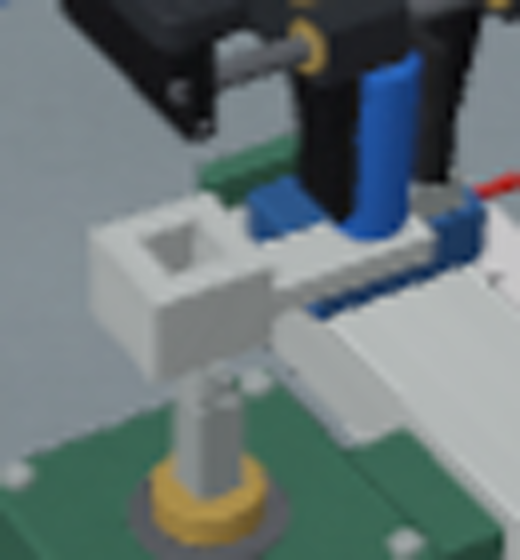

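```bash
python3 - <<'E'
from h import *
c=cp("side",295,130,8,[(90,232),(205,197),(275,270),(157,306)],.1667)
print(c,c.mean(0),np.linalg.norm(np.diff(c[[0,1,2,3,0]],axis=0),axis=1))
e=c[1]-c[0];print(np.degrees(np.arctan2(e[1],e[0]))); e=c[2]-c[3];print(np.degrees(np.arctan2(e[1],e[0])))
e=c[1]-c[2];print(np.degrees(np.arctan2(e[1],e[0]))); e=c[0]-c[3];print(np.degrees(np.arctan2(e[1],e[0])))
# shaft model check: project shaft outline for candidate positions
im=cv2.imread("pics/s4_full.png");k=8
def drawsq(im,cx,cy,yaw,hw,zs,col):
    for z in zs:
        P=[]
        for a in(45,135,225,315):
            r=hw*2**.5;A=np.radians(a+yaw);u=proj("side",[cx+r*np.cos(A),cy+r*np.sin(A),z]);P.append(((u-[295,130])+.5)*k-.5)
        cv2.polylines(im,[np.array(P).round().astype(int)],True,col,1)
b=cv2.resize(im[130:200,295:360],None,fx=k,fy=k,interpolation=cv2.INTER_CUBIC)
drawsq(b,.5635,.0205,12.8,.008,(.072,.108),(0,0,255))
P=[((proj("side",[.5635+.018*np.cos(a),.0205+.018*np.sin(a),.072])-[295,130])+.5)*k-.5 for a in np.linspace(0,6.283,40)]
cv2.polylines(b,[np.array(P).round().astype(int)],True,(255,0,0),1)
cv2.imwrite("pics/s4o.png",b)
E
```

```text
[[0.5324 0.0408 0.1667]
 [0.5701 0.0464 0.1667]
 [0.5789 0.0068 0.1667]
 [0.5411 0.0017 0.1667]] [0.5556 0.0239 0.1667] [0.0381 0.0405 0.0382 0.0401]
8.348441009373023
7.743455737996438
102.5667055398754
102.4167924883042
```

View pics/s4o.png

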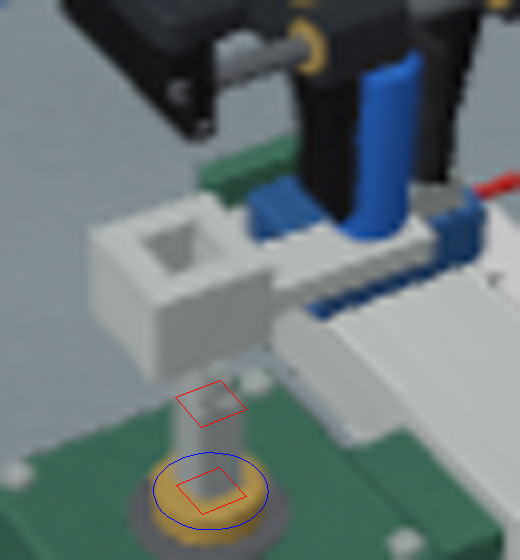

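```bash
python3 -m handwheel '[[-0.8,-0.4,0,-2.5,3,0,5],[0,0,0,-1.5,2,0,5],[0,0,0,0,0,0,5]]';python3 - <<'E'
from h import *
go((.6264,.0364,.245),12.8)
shot("side",295,130,65,70,8,"s5")
E
```

```text
t: 7.53
ee_pos: [0.6255, 0.0292, 0.2368]
tcp_rot: [1.956, 2.455, -0.003]
force: [1.0, 0.7, -2.3]
grip_width: 0.282
t 7.53 tcp [0.6255 0.0292 0.2368] grasp [0.6256 0.0291 0.1858] yhead 12.9 tilt(xy of z) [ 0.0012 -0.0031] F [ 1.   0.7 -2.3] w 0.282 j6 -0.35
tool rz needed 0.1
shift tool mm [ 6.8  2.4 -8.2]
tilt fix deg [ 0.03  0.19 -0.  ]
```

View pics/s5.png

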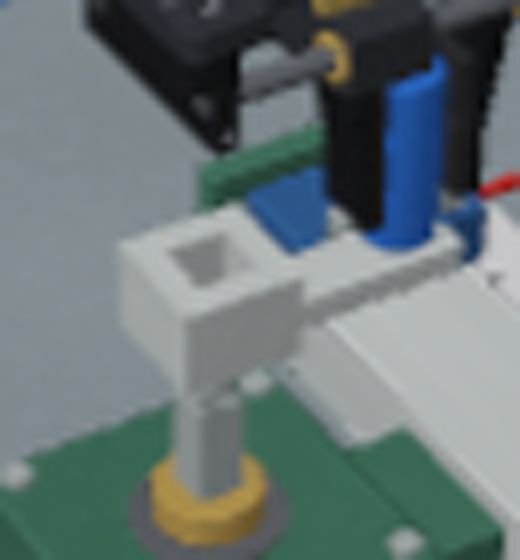

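```bash
cat >> h.py <<'E'
from scipy.optimize import least_squares
def hubfit(pts,ox,oy,k,z0,n="side",yaw0=12.8):
    # pts: dict name->crop px ; corners (sx,sy,level) in crank frame, about hub
    def f(q):
        R=Ro.from_euler("ZYX",[q[3],q[4],q[5]]).as_matrix();r=[]
        for (sx,sy,z),(u,v) in pts:
            X=np.array(q[:3])+R@[sx*.02,sy*.02,z]
            r+=list(proj(n,X)-[ox+(u+.5)/k-.5,oy+(v+.5)/k-.5])
        return np.array(r+[(q[2]-z0)/.003,q[4]/.05,q[5]/.05])
    s=least_squares(f,[.56,.02,z0,np.radians(yaw0),0,0],x_scale=[.01,.01,.01,.1,.1,.1])
    q=s.x;print("socket",q[:3],"yaw,pitch,roll",np.degrees(q[3:]).round(1),"rms px",np.sqrt((s.fun[:-3]**2).mean()).round(2));return q
E
python3 - <<'E'
from h import *
hubfit([((-1,1,.03),(120,243)),((1,1,.03),(236,208)),((1,-1,.03),(305,283)),((-1,-1,.03),(187,322)),((-1,-1,0),(188,395)),((-1,1,0),(122,311))],295,130,8,.1368)
E
```

```text
socket [0.5628 0.0176 0.1365] yaw,pitch,roll [10.8  0.4  1.5] rms px 0.45
```

```bash
python3 -m handwheel '[[0,0.2,-1,3,0.7,0,5],[0,0,0,0,0,6,5],[0,0,0,0,0,6,5],[0,0,0,0,0,3,5],[0,0,0,0,0,0,5]]';python3 - <<'E'
from h import *
go((.6264,.0344,.172),12.8)
shot("side",295,130,65,70,8,"s6")
E
```

```text
t: 8.0
ee_pos: [0.6251, 0.0312, 0.2208]
tcp_rot: [-1.936, -2.474, -0.001]
force: [0.4, 0.1, -2.1]
grip_width: 0.277
t 8.0 tcp [0.6251 0.0312 0.2208] grasp [0.6251 0.0313 0.1698] yhead 13.9 tilt(xy of z) [0.0003 0.0005] F [ 0.4  0.1 -2.1] w 0.277 j6 -0.37
tool rz needed 1.1
shift tool mm [ 2.7  2.  48.8]
tilt fix deg [ 0.03 -0.02  0.  ]
```

View pics/s6.png

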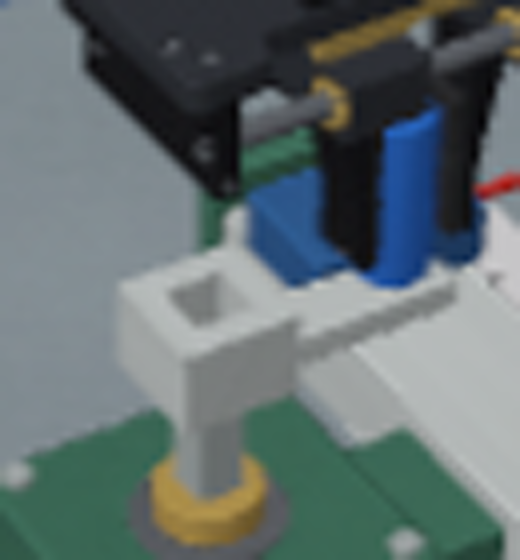

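```bash
python3 - <<'E'
from h import *
hubfit([((-1,1,.03),(118,287)),((1,1,.03),(234,246)),((1,-1,.03),(301,322)),((-1,-1,.03),(187,361)),((-1,-1,0),(188,432)),((-1,1,0),(120,352))],295,130,8,.1208)
E
```

```text
socket [0.5626 0.0187 0.1205] yaw,pitch,roll [11.8  0.3  1.2] rms px 0.43
```

```bash
python3 -m handwheel '[[0,0,0,2,0.8,2,5],[0,0,0,0,0,4,5],[0,0,0,0,0,4,5],[0,0,0,0,0,3,5],[0,0,0,0,0,0,5]]';python3 - <<'E'
from h import *
go((.6264,.0344,.172),12.8)
shot("side",295,130,65,70,8,"s7")
E
```

```text
t: 8.47
ee_pos: [0.6259, 0.0343, 0.2069]
tcp_rot: [1.935, 2.474, 0.003]
force: [0.8, -0.0, -2.9]
grip_width: 0.277
t 8.47 tcp [0.6259 0.0343 0.2069] grasp [0.6259 0.0344 0.1559] yhead 13.9 tilt(xy of z) [0.0013 0.0011] F [ 0.8 -0.  -2.9] w 0.277 j6 -0.37
tool rz needed 1.1
shift tool mm [-0.1  0.5 34.9]
tilt fix deg [ 0.09 -0.04  0.  ]
```

View pics/s7.png

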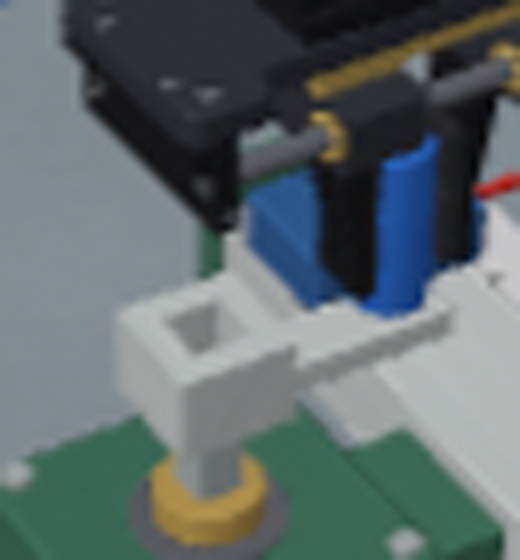

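The hub's underside is at about z 0.107, below the shaft's top, with no contact force. It has therefore gone over the shaft, so I continue down.

```bash
python3 -m handwheel '[[0,0,0,0,0.2,6,5],[0,0,0,0,0,7,5],[0,0,0,0,0,7,5],[0,0,0,0,0,6,5],[0,0,0,0,0,3,5]]';python3 - <<'E'
from h import *
go((.6264,.0344,.172),12.8)
E
```

```text
t: 8.93
ee_pos: [0.6264, 0.0344, 0.1761]
tcp_rot: [1.935, 2.473, 0.004]
force: [-0.3, 0.3, -3.1]
grip_width: 0.279
t 8.93 tcp [0.6264 0.0344 0.1761] grasp [0.6266 0.0345 0.1251] yhead 13.9 tilt(xy of z) [0.0026 0.001 ] F [-0.3  0.3 -3.1] w 0.279 j6 -0.37
tool rz needed 1.1
shift tool mm [-0.  -0.1  4.1]
tilt fix deg [ 0.16 -0.02 -0.  ]
```

```bash
python3 -m handwheel '[[0,0,0,0,0,4,5],[0,0,0,0,0,2,5],[0,0,0,0,0,1,5],[0,0,0,0,0,0,5]]';python3 - <<'E'
from h import *
go((.6264,.0344,.172),12.8)
shot("side",295,130,65,70,8,"s8")
E
```

```text
t: 9.27
ee_pos: [0.6268, 0.0342, 0.1721]
tcp_rot: [1.934, 2.474, 0.001]
force: [0.4, 0.9, -2.6]
grip_width: 0.281
t 9.27 tcp [0.6268 0.0342 0.1721] grasp [0.6268 0.0342 0.1211] yhead 14.0 tilt(xy of z) [0.0012 0.0001] F [ 0.4  0.9 -2.6] w 0.281 j6 -0.37
tool rz needed 1.2
shift tool mm [ 0.3 -0.3  0.1]
tilt fix deg [0.07 0.01 0.  ]
```

View pics/s8.png

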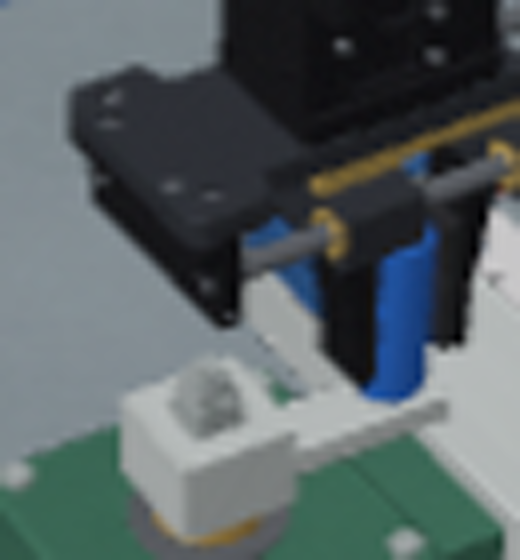

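The shaft stands through the hub at crop (208,400). I press gently until the collar is felt.

```bash
python3 -m handwheel '[[0,0,0,0,0,2,5],[0,0,0,0,0,2,5],[0,0,0,0,0,0,5]]';python3 - <<'E'
from h import *
go((.6264,.0344,.172),12.8)
E
```

```text
t: 9.57
ee_pos: [0.6273, 0.0341, 0.1719]
tcp_rot: [1.933, 2.474, 0.002]
force: [-2.5, 0.1, -0.3]
grip_width: 0.283
t 9.57 tcp [0.6273 0.0341 0.1719] grasp [0.6274 0.0341 0.1209] yhead 14.0 tilt(xy of z) [ 0.0024 -0.0006] F [-2.5  0.1 -0.3] w 0.283 j6 -0.37
tool rz needed 1.2
shift tool mm [ 0.5 -0.8 -0.1]
tilt fix deg [ 0.13  0.07 -0.  ]
```

Contact is felt: Fz has gone from −2.6 to −0.3 N at z 0.1719, so the crank is home. Next comes winding, with a helper that turns the measured angle into chord shifts in the tool axes.

```bash
cat >> h.py <<'E'
CEN=np.array([.5636,.0204])
def wind(step,n=5,z=.172):
    s=manip.sense();R=Ro.from_rotvec(s["tcp_rot"]).as_matrix();p=s["ee_pos"]
    v=p[:2]-CEN;r=np.hypot(*v);a=np.arctan2(v[1],v[0])
    h=np.arctan2(R[1,1],R[0,1]);ph=a-h
    e=np.cross(R[:,2],[0,0,-1])
    print("t %.2f crank ang %.1f phi %.1f r %.1f z %.4f yhead %.1f F %s w %.3f Mz %.2f"%(s["t"],np.degrees(a),np.degrees(ph),r*1e3,p[2],np.degrees(h),s["force"].round(1),s["grip_width"],s["moment"][2]))
    dz=(p[2]-z)*1e3;print("dz tool",round(dz,1),"tilt fix",np.degrees(R.T@e)[:2].round(2),"rz to 14: %.1f"%(np.degrees(h)-14))
    L=65.;x,y=r*1e3*np.sin(ph),r*1e3*np.cos(ph)
    for i in range(n):
        ph-=np.radians(step);X,Y=L*np.sin(ph),L*np.cos(ph);print("%.1f %.1f"%(X-x,Y-y),end=" | ");x,y=X,Y
    print()
E
python3 -c "
from h import *
wind(10)"
```

```text
t 9.57 crank ang 12.1 phi -1.9 r 65.1 z 0.1719 yhead 14.0 F [-2.5  0.1 -0.3] w 0.283 Mz -0.00
dz tool -0.1 tilt fix [0.13 0.07] rz to 14: 0.0
-11.2 -1.5 | -10.8 -3.3 | -10.1 -5.1 | -9.1 -6.8 | -7.7 -8.3 |
```

```bash
python3 -m handwheel '[[0,0,0,-11,-1,0,5],[0,0,0,-11,-3,0,5],[0,0,0,-10,-5,0,5],[0,0,0,-9,-7,0,5],[0,0,0,-8,-8,0,5]]' 45; python3 -c "
from h import *
wind(10)"
```

```text
t: 9.98
ee_pos: [0.6137, -0.0196, 0.1711]
tcp_rot: [-1.93, -2.472, -0.005]
force: [-4.0, 6.6, 3.1]
grip_width: 0.279
t 9.98 crank ang -38.6 phi -52.7 r 64.1 z 0.1711 yhead 14.1 F [-4.   6.6  3.1] w 0.279 Mz -0.03
dz tool -0.9 tilt fix [-0.05 -0.37] rz to 14: 0.1
-6.8 -9.0 | -4.3 -10.5 | -2.4 -11.1 | -0.5 -11.3 | 1.5 -11.2 |
```

```bash
python3 -m handwheel '[[0,-0.2,0,-7,-9,-0.5,5],[0,-0.2,0,-4.5,-10.5,0,5],[0,0,0,-2.5,-11,0,5],[0,0,0,-0.5,-11.5,0,5],[0,0,0,1.5,-11.5,0,5]]'; python3 -c "
from h import *
wind(14)
shot('side',280,130,140,100,5.5,'w1')"
```

```text
t: 10.4
ee_pos: [0.5598, -0.0436, 0.1709]
tcp_rot: [-1.944, -2.45, -0.022]
force: [3.9, 12.5, -2.1]
grip_width: 0.277
t 10.40 crank ang -93.4 phi -106.5 r 64.1 z 0.1709 yhead 13.1 F [ 3.9 12.5 -2.1] w 0.277 Mz -0.07
dz tool -1.1 tilt fix [ 0.15 -1.12] rz to 14: -0.9
5.4 -14.8 | 9.7 -12.6 | 12.4 -9.9 | 14.4 -6.6 | 15.6 -2.9 |
```

View pics/w1.png

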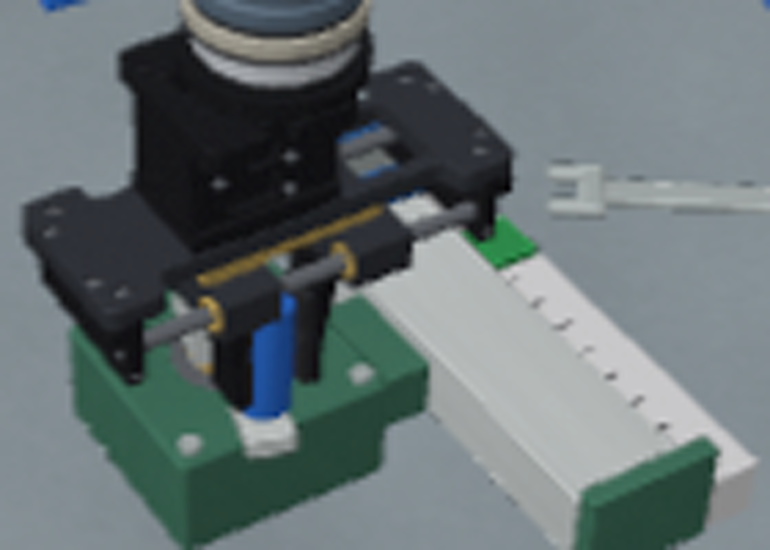

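```bash
sed -i 's/L=65\.;/L=64.;/' h.py; python3 -m handwheel '[[0,-0.6,-0.5,5,-14,-0.5,5],[0,-0.6,-0.4,9.5,-12,-0.3,5],[0,-0.2,0,12,-9.5,0,5],[0,-0.2,0,14,-6.5,0,5],[0,-0.2,0,15,-3,0,5]]'; python3 -c "
from h import *
wind(14)"
```

```text
t: 10.87
ee_pos: [0.5046, -0.0059, 0.1712]
tcp_rot: [1.926, 2.446, 0.005]
force: [-2.6, -4.1, 3.9]
grip_width: 0.278
t 10.87 crank ang -156.0 phi -169.6 r 64.6 z 0.1712 yhead 13.6 F [-2.6 -4.1  3.9] w 0.278 Mz -0.08
dz tool -0.8 tilt fix [1.17 1.18] rz to 14: -0.4
15.7 -0.3 | 15.3 2.9 | 14.2 6.5 | 12.2 9.7 | 9.5 12.4 |
```

```bash
python3 -m handwheel '[[0.6,0.6,0,15.5,0,-0.5,5],[0.5,0.5,0,15,3,-0.3,5],[0.2,0,0,14,6.5,0,5],[0,0,0,12,9.5,0,5],[0,0,0,9.5,12,0,5]]'; python3 -c "
from h import *
wind(14)"
```

```text
t: 11.28
ee_pos: [0.5117, 0.0612, 0.172]
tcp_rot: [-1.941, -2.461, 0.025]
force: [-5.4, 1.0, 8.8]
grip_width: 0.277
t 11.28 crank ang 141.8 phi 128.4 r 66.0 z 0.1720 yhead 13.5 F [-5.4  1.   8.8] w 0.277 Mz -0.06
dz tool -0.0 tilt fix [-0.99  0.24] rz to 14: -0.5
6.6 14.6 | 4.7 14.9 | 0.9 15.6 | -2.9 15.3 | -6.5 14.2 |
```

```bash
python3 -m handwheel '[[-0.5,0.1,-0.3,6.5,14.5,0,5],[-0.4,0.1,0,4,15,0,5],[-0.2,0,0,1,15.5,0,5],[0,0,0,-3,15.5,0,5],[0,0,0,-6.5,14,0,5]]'; python3 -c "
from h import *
wind(14)
shot('side',280,130,140,100,5.5,'w2')"
```

```text
t: 11.7
ee_pos: [0.5763, 0.0867, 0.1722]
tcp_rot: [-1.927, -2.457, 0.005]
force: [-1.8, 5.4, 2.2]
grip_width: 0.28
t 11.70 crank ang 79.2 phi 65.4 r 67.5 z 0.1722 yhead 13.8 F [-1.8  5.4  2.2] w 0.280 Mz 0.01
dz tool 0.2 tilt fix [-0.8  -0.72] rz to 14: -0.2
-11.4 11.8 | -11.1 10.9 | -13.5 7.9 | -15.0 4.4 | -15.6 0.7 |
```

View pics/w2.png

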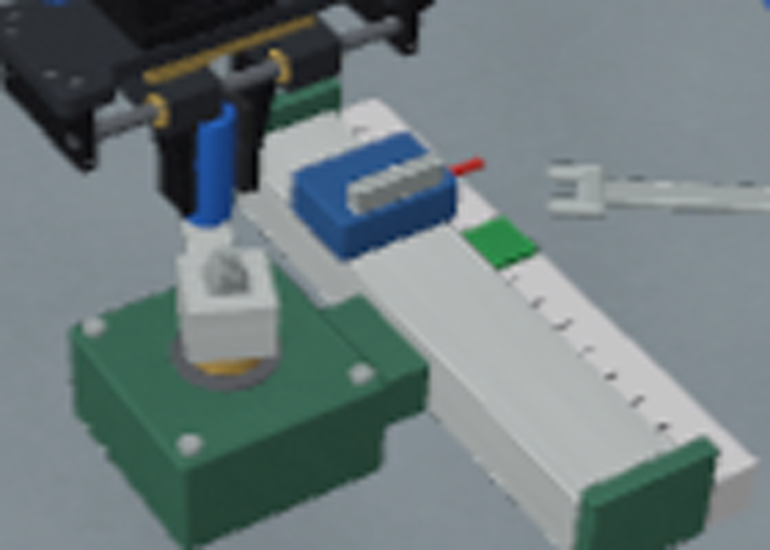

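```bash
cat >> h.py <<'E'
def mf(p,th=np.radians(12.8),c=(.5635,.0205)):
    d=np.array(p[:2])-c;return np.array([d@[np.cos(th),np.sin(th)],d@[-np.sin(th),np.cos(th)]])*1e3
E
python3 -c "
from h import *
print('start',mf(cp('side',280,140,5.5,[(425,73)],.048)[0]))
print('now',mf(cp('side',280,130,5.5,[(467,168)],.048)[0]))
for z in (.03,.038):
  print('marker',mf(cp('side',280,140,5.5,[(463,180),(499,161),(540,190),(503,213)],z).mean(0)))"
```

```text
start [183.3428 108.4292]
now [183.0458  70.0406]
marker [178.3819  31.1563]
marker [172.3264  23.6603]
```

Counting from the side camera, the stop has moved 38 mm and about 46 mm (roughly 335°) remain. I keep winding.

```bash
python3 -m handwheel '[[-0.6,-0.5,0,-10.5,11,0,5],[-0.3,-0.3,0,-11.5,10.5,0,5],[-0.1,-0.1,0,-13.5,8,0,5],[0,0,0,-15,4.5,0,5],[0,0,0,-15.5,0.5,0,5]]'; python3 -c "
from h import *
wind(14)"
```

```text
t: 12.17
ee_pos: [0.6284, 0.032, 0.1717]
tcp_rot: [-1.935, -2.473, -0.007]
force: [-3.2, 1.4, 3.9]
grip_width: 0.28
t 12.17 crank ang 10.2 phi -3.7 r 65.8 z 0.1717 yhead 13.9 F [-3.2  1.4  3.9] w 0.280 Mz -0.02
dz tool -0.3 tilt fix [ 0.12 -0.23] rz to 14: -0.1
-15.2 -4.7 | -14.2 -6.5 | -12.2 -9.8 | -9.4 -12.4 | -6.2 -14.3 |
```

```bash
python3 -m handwheel '[[0,0,0,-15.3,-3.5,0,5],[0,0,0,-14,-6.5,0,5],[0,0,0,-12,-9.5,0,5],[0,0,0,-9.5,-12,0,5],[0,0,0,-6,-14,0,5]]'; python3 -c "
from h import *
wind(14)"
```

```text
t: 12.58
ee_pos: [0.5948, -0.0362, 0.1706]
tcp_rot: [-1.933, -2.452, -0.015]
force: [-1.5, 10.2, 2.9]
grip_width: 0.276
t 12.58 crank ang -61.2 phi -74.7 r 64.6 z 0.1706 yhead 13.5 F [-1.5 10.2  2.9] w 0.276 Mz 0.01
dz tool -1.4 tilt fix [-0.26 -1.2 ] rz to 14: -0.5
-1.7 -15.6 | 1.5 -15.5 | 5.2 -14.7 | 8.6 -13.0 | 11.5 -10.5 |
```

```bash
python3 -m handwheel '[[-0.1,-0.7,-0.3,-2,-15.5,-0.8,5],[0,-0.6,-0.2,1.5,-15.5,-0.4,5],[0,-0.2,0,5,-14.5,0,5],[0,-0.1,0,8.5,-13,0,5],[0,0,0,11.5,-10.5,0,5]]'; python3 -c "
from h import *
wind(14)"
```

```text
t: 13.0
ee_pos: [0.5249, -0.0299, 0.1715]
tcp_rot: [1.948, 2.45, 0.022]
force: [1.5, -2.2, -3.3]
grip_width: 0.279
t 13.00 crank ang -127.6 phi -140.6 r 63.4 z 0.1715 yhead 13.0 F [ 1.5 -2.2 -3.3] w 0.279 Mz -0.07
dz tool -0.5 tilt fix [1.04 0.  ] rz to 14: -1.0
12.8 -8.8 | 14.8 -4.9 | 15.6 -1.2 | 15.4 2.6 | 14.3 6.3 |
```

```bash
python3 -m handwheel '[[0.6,0,-0.5,12.5,-9,-0.2,5],[0.4,0,-0.4,14.5,-5,0,5],[0.2,0,0,15.5,-1,0,5],[0,0,0,15.5,2.5,0,5],[0,0,0,14,6.5,0,5]]'; python3 -c "
from h import *
wind(11)
shot('side',280,130,140,100,5.5,'w3')"
```

```text
t: 13.42
ee_pos: [0.4999, 0.0346, 0.1718]
tcp_rot: [1.936, 2.47, -0.014]
force: [-2.5, -2.7, 3.7]
grip_width: 0.277
t 13.42 crank ang 167.4 phi 153.6 r 65.3 z 0.1718 yhead 13.8 F [-2.5 -2.7  3.7] w 0.277 Mz -0.05
dz tool -0.2 tilt fix [-0.26  0.48] rz to 14: -0.2
9.8 7.6 | 9.0 8.3 | 7.2 9.9 | 5.2 11.1 | 3.0 11.9 |
```

View pics/w3.png

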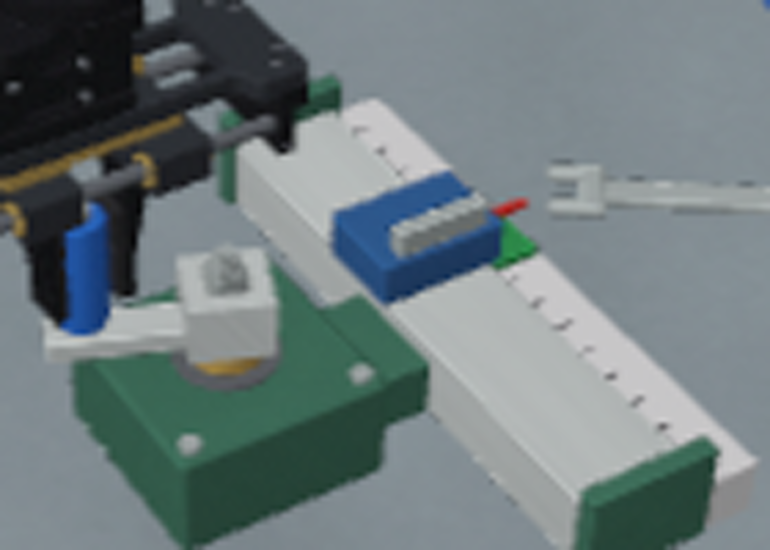

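```bash
python3 -c "
from h import *
print('now',mf(cp('side',280,130,5.5,[(510,209)],.048)[0]))
for y in (35,24,10):
  th=np.radians(12.8);X=np.array([.5635,.0205])+.183*np.array([np.cos(th),np.sin(th)])+y/1e3*np.array([-np.sin(th),np.cos(th)])
  print(y,(proj('side',[*X,.048])-[280,130]+.5)*5.5-.5)"
```

```text
now [182.7313  32.1633]
35 [507.1261 205.7151]
24 [520.039  217.8204]
10 [536.6824 233.4227]
```

```bash
python3 -m handwheel '[[-0.2,0.3,0,9.5,8,0,5],[0,0.1,0,9,8.5,0,5],[0,0,0,7,9.5,0,5],[0,0,0,4,8,0,5],[0,0,0,1,3,0,5]]'; python3 -c "
from h import *
wind(5)
shot('side',280,130,140,100,5.5,'w4')"
```

```text
t: 13.88
ee_pos: [0.5272, 0.077, 0.172]
tcp_rot: [-1.929, -2.474, 0.011]
force: [-1.9, -0.8, 3.5]
grip_width: 0.279
t 13.88 crank ang 122.7 phi 108.6 r 67.2 z 0.1720 yhead 14.1 F [-1.9 -0.8  3.5] w 0.279 Mz -0.02
dz tool 0.0 tilt fix [-0.48  0.02] rz to 14: 0.1
-1.5 6.4 | 1.1 5.5 | 0.6 5.6 | 0.1 5.6 | -0.4 5.6 |
```

View pics/w4.png

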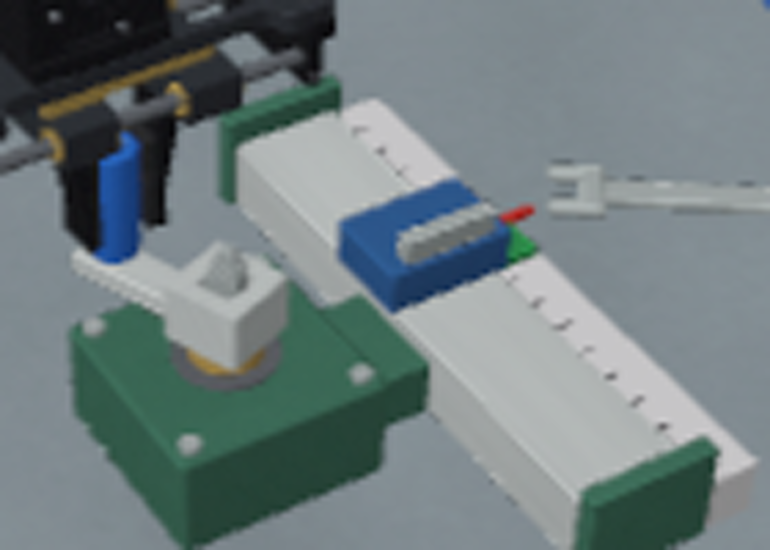

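```bash
python3 -m handwheel '[[-0.4,0,0,-0.5,6,0,5],[0,0,0,0.5,6,0,5],[0,0,0,0,1,0,5],[0,0,0,0,0,0,5]]'; python3 -c "
from h import *
wind(5)
shot('side',280,130,140,100,5.5,'w5')
shot('top',210,80,160,130,5,'w5t')"
```

```text
t: 14.27
ee_pos: [0.5381, 0.0826, 0.1722]
tcp_rot: [-1.927, -2.47, 0.003]
force: [-2.3, 0.1, 3.1]
grip_width: 0.277
t 14.27 crank ang 112.3 phi 98.2 r 67.2 z 0.1722 yhead 14.1 F [-2.3  0.1  3.1] w 0.277 Mz -0.06
dz tool 0.2 tilt fix [-0.41 -0.34] rz to 14: 0.1
-2.7 6.0 | 0.1 5.6 | -0.4 5.6 | -0.9 5.5 | -1.4 5.4 |
```

View pics/w5.png

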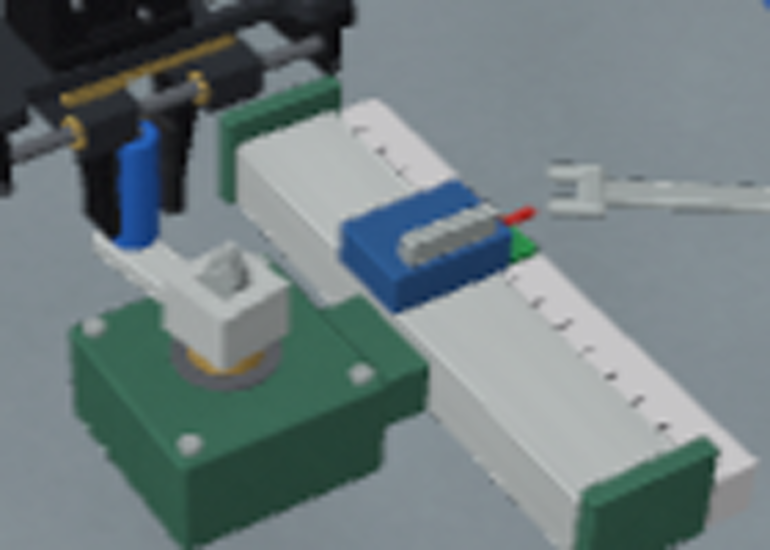

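View pics/w5t.png

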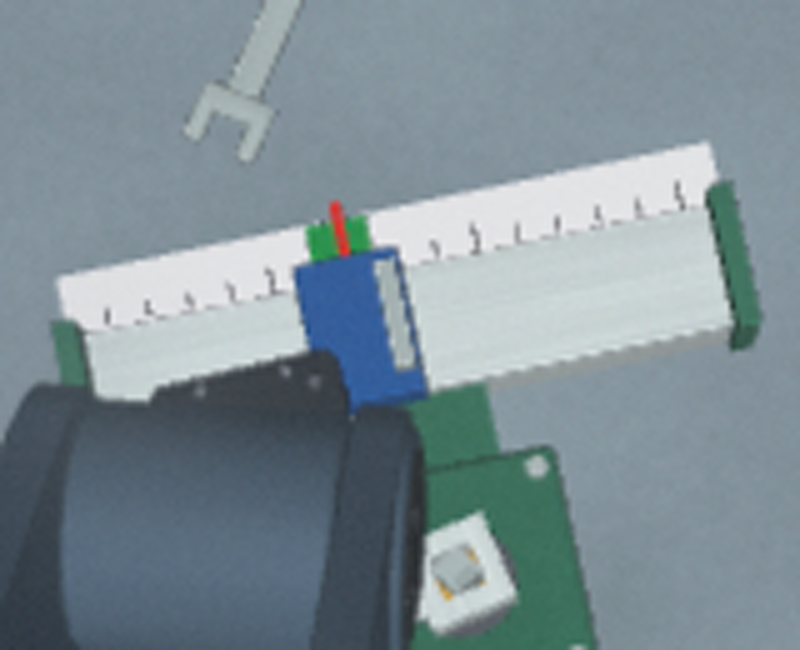

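```bash
python3 -c "
from h import *
print(mf(cp('top',210,80,5,[(340,228)],.048)[0]),[mf(cp('top',210,100,5,[(307,127),(368,116),(375,170),(315,180)],z).mean(0)) for z in(.03,.038)])
print(mf(cp('side',280,130,5.5,[(518,215)],.048)[0]))"
python3 -m handwheel '[[-0.3,-0.2,0,0,0,0,15],[0,0,0,0,0,0,35],[0,0,0,0,0,0,50],[0,0,0,0,0,0,60],[0,0,0,0,0,0,65]]'
python3 -c "
from h import *
wind(5)
shot('side',280,130,140,100,5.5,'w6')"
```

```text
[175.6681  24.9756] [array([171.0958,  27.1971]), array([168.8561,  26.8457])]
[183.4122  26.3061]
t: 14.78
ee_pos: [0.5394, 0.0816, 0.1714]
tcp_rot: [1.935, 2.475, 0.004]
force: [0.6, -0.5, 0.3]
grip_width: 0.495
t 14.78 crank ang 111.6 phi 97.6 r 65.8 z 0.1714 yhead 13.9 F [ 0.6 -0.5  0.3] w 0.495 Mz -0.03
dz tool -0.6 tilt fix [ 0.13 -0.09] rz to 14: -0.1
-1.3 5.8 | 0.0 5.6 | -0.5 5.6 | -1.0 5.5 | -1.4 5.4 |
```

View pics/w6.png

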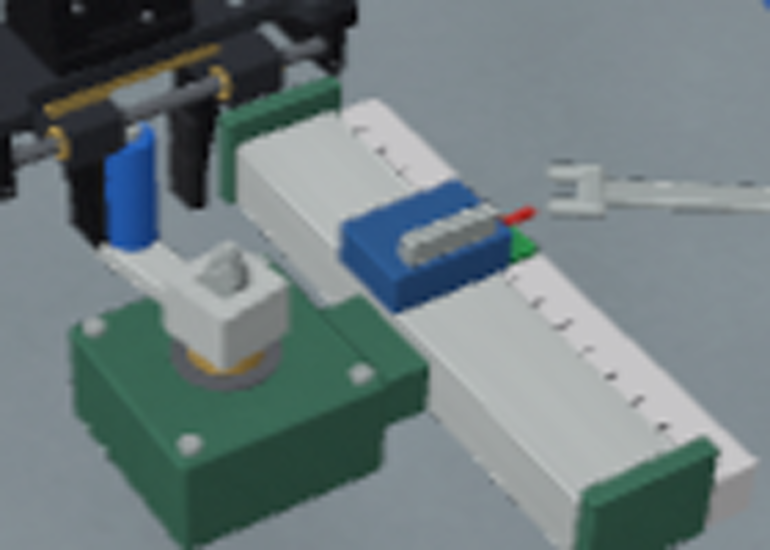

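```bash
python3 -m handwheel '[[0,0,0,0,-2,0,75],[0,0,0,0,-2,0,80],[0,0,0,0,0,0,80]]'; python3 -c "
from h import *
wind(5)
shot('side',280,130,140,100,5.5,'w7')"
```

```text
t: 15.08
ee_pos: [0.5359, 0.0801, 0.1711]
tcp_rot: [1.935, 2.474, 0.005]
force: [0.1, 0.1, 0.4]
grip_width: 0.747
t 15.08 crank ang 114.9 phi 101.0 r 65.8 z 0.1711 yhead 13.9 F [0.1 0.1 0.4] w 0.747 Mz 0.01
dz tool -0.9 tilt fix [ 0.18 -0.07] rz to 14: -0.1
-0.9 5.9 | 0.3 5.6 | -0.1 5.6 | -0.6 5.5 | -1.1 5.5 |
```

View pics/w7.png

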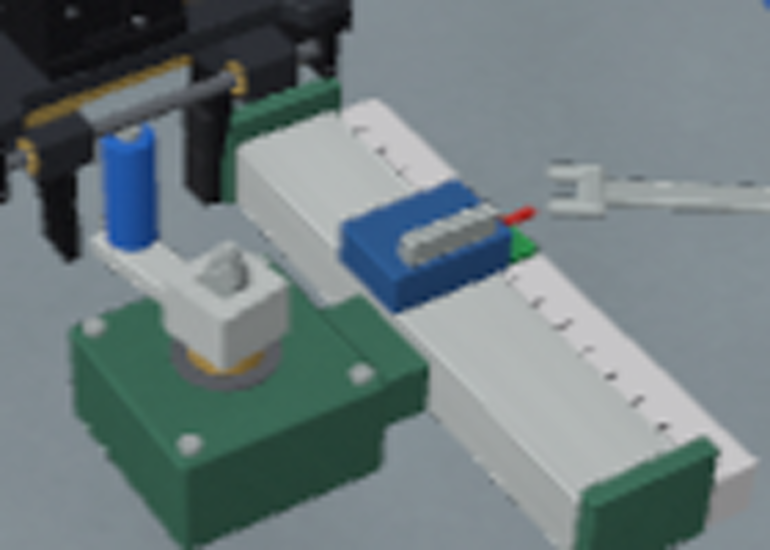

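The fingers are clear on both sides of the grip, so I rise.

```bash
python3 -m handwheel '[[0,0,0,0,2,-10,80],[0,0,0,0,0,-20,80],[0,0,0,0,0,-30,80],[0,0,0,0,0,-30,80],[0,0,0,0,0,-30,80]]'; python3 -m handwheel '[[0,0,0,20,-20,-20,80],[0,0,0,20,-25,0,80],[0,0,0,20,-25,0,80],[0,0,0,10,-10,0,80],[0,0,0,0,0,0,80]]';python3 -c "
from h import *
go()
shot('side',280,130,140,100,5.5,'w8')
shot('top',210,80,160,130,5,'w8t')"
```

```text
t: 15.55
ee_pos: [0.5336, 0.0802, 0.2878]
tcp_rot: [-1.928, -2.462, 0.012]
force: [0.7, -0.6, -0.0]
grip_width: 0.801
t: 15.97
ee_pos: [0.4419, 0.1294, 0.3177]
tcp_rot: [1.938, 2.468, 0.009]
force: [0.3, -0.7, 0.6]
grip_width: 0.799
t 15.97 tcp [0.4419 0.1294 0.3177] grasp [0.4423 0.1296 0.2667] yhead 13.7 tilt(xy of z) [0.0065 0.0026] F [ 0.3 -0.7  0.6] w 0.799 j6 -0.20
```

View pics/w8.png

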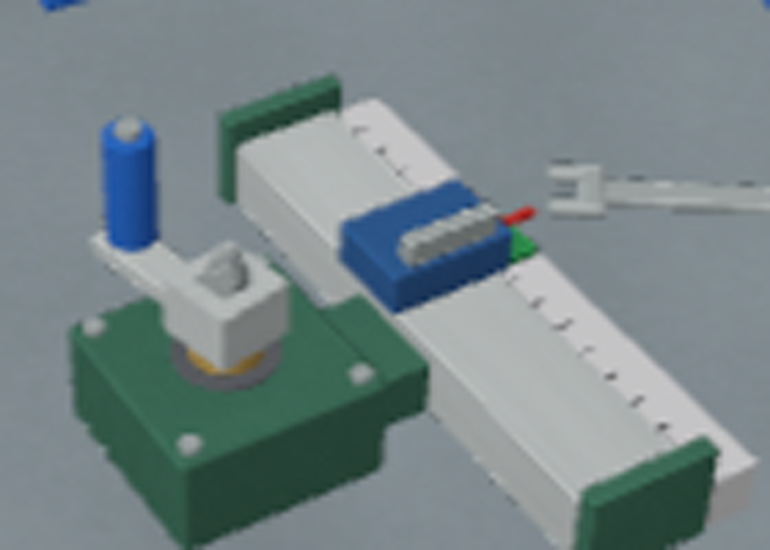

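View pics/w8t.png

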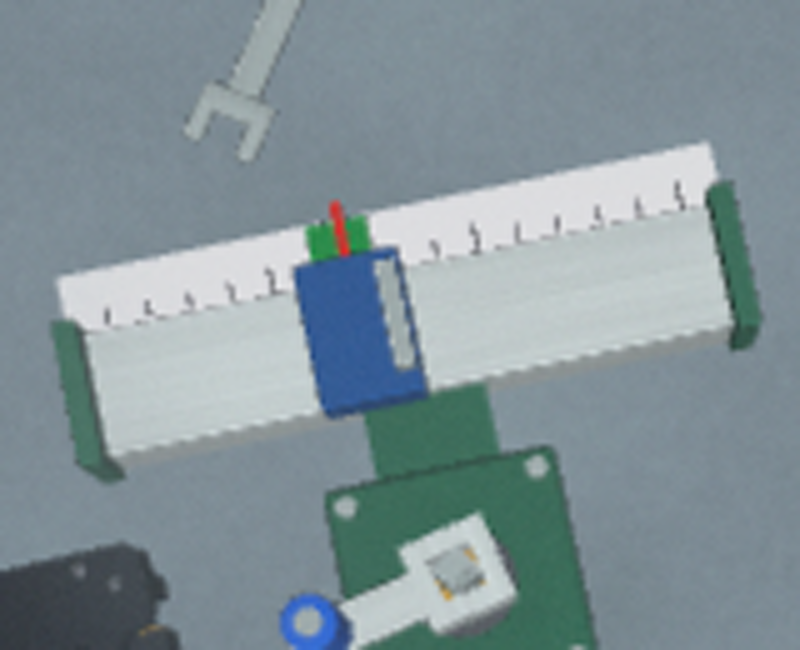

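```bash
python3 -c "
from h import *
def full(ox,oy,k,u,v): return np.array([ox+(u+.5)/k-.5,oy+(v+.5)/k-.5])
for nm,a,b in (('grip top exp z .148',full(280,130,5.5,127,128),full(210,80,5,307,622)),('hub top exp z .102',full(280,130,5.5,226,286),full(210,80,5,458,574))):
  f=lambda X:np.r_[proj('side',X)-a,proj('top',X)-b]
  s=least_squares(f,[.55,.05,.1]);print(nm,s.x,s.fun.round(1))
s=manip.sense();print(s['t'],s['joint_vel'].round(3))"
```

```text
grip top exp z .148 [0.535  0.0839 0.1515] [-0.7  0.1  0.1 -0.6]
hub top exp z .102 [0.5617 0.0235 0.1004] [-0.9  0.1  0.2 -0.8]
16.0667 [-0.018  0.027 -0.04  -0.003 -0.012  0.   ]
```

```bash
python3 -m handwheel '[[0,0,0,0,0,0,80],[0,0,0,0,0,0,80]]'; python3 -c "
from bench import manip
print(manip.sign_off())"
```

```text
t: 16.23
ee_pos: [0.4478, 0.1276, 0.3175]
tcp_rot: [1.937, 2.463, 0.013]
force: [0.1, 0.1, 0.0]
grip_width: 0.796
the job is handed in; nothing more can be done
None
```

I fitted the blue-grip crank with the square hole fully home on the shaft and wound it about 620° clockwise. I then let go, moved the hand clear and handed the job in at about 16 s. No verdict was reported.

**Last checks:**
- **Pointer:** the top picture shows it over the green plate. It measures about 2 mm past the plate's middle from the top camera and about 3 mm short from the side camera. The two disagree by 4–5 mm, but both are well inside 16 mm.
- **Crank:** the two cameras together put the hub's top at z 0.100 (0.102 when fully home), and its middle is within about 3.5 mm of the measured shaft axis. The grip's top came out at 0.1515 (expected 0.148), which is no worse than the cameras' own spread.
- **Clearance:** the gripper was clear of everything, and the force on it was near zero.
- **Other crank:** I never went near the red-grip crank, but I took no last picture to confirm it had not moved.

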